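# Shut the fuse hatch and bolt it, holding the spring catch down

### The job

A fuse has been changed: push the open hatch of the grey panel desk down until it is fully shut, then hold the bolt's long spring thumb plate right down with one fingertip while another finger pushes the bolt by its knob all the way home through the staple on the hatch. Keep the plate down the whole time the bolt is moving, then let go so that the plate springs up and locks the bolt. Do all of this by touch only, gripping and lifting nothing, and leave the rocker switch and the loose things as they are.

Things in the scene. Friction and masses are not known exactly. Their poses are not given: they have to be found in the camera images.
- panel: grey painted steel panel desk, fixed, 260 (x) x 520 (y) x 75 tall, flat top; origin under its middle, on the shelf. Its x points away from its front, y along its length, z up ('panel x, y' below, in mm). Hatch over the fuse pocket on its +y half, bolt in the middle, bakelite switch box (75 x 75 x 34) at x +75, y -215
- hatch (a joint): grey steel hatch flap, 200 (panel x) x 180 (y) x 3 thick, hinged along its +y edge, free edge beside the bolt. rad, 0 = shut (its top is then 78 above the shelf, free edge at panel y +20), positive = open. Stiff hinge: it stays at any angle; 1 to 3 N at the free edge pushes it down. Low bow handle (24 high) in its middle, steel staple at the free edge
- staple (a point): middle of the staple's underside on the hatch, near its free edge: a steel bridge 22 high, opening 26 wide, that the bolt passes through when the hatch is shut (then panel x +20, y +38)
- hatch_press (a point): bare spot on the hatch's upper surface, good to push on: 25 from the free edge and 80 towards the front from the staple; moves with the hatch (when shut: panel x -60, y +45, 78 above the shelf)
- bolt (a joint): flat steel bolt, 20 wide, 156 long, its top 15 above the panel's top, along panel y on the line x +20, in two guide straps 20 high. m, 0 = withdrawn, 0.036 = home against its stop, sliding towards +y, to the hatch. Sliding takes about 3 N; at both ends a pawl in a notch (2 mm play) holds it fast unless the thumb plate is down
- bolt_knob (a point): centre of the flat top of the bolt's knob, an upright steel cylinder 18 in diameter, from 15 to 52 above the panel's top. Bolt withdrawn: panel x +20, y -80, top 127 above the shelf; it moves 36 towards +y. Push on its -y side; the space there is free from 22 above the panel's top upwards
- catch_plate (a point): middle of the upper face of the spring thumb plate: ribbed dark steel, 90 long (along panel y), 22 wide, parallel to the bolt, 62 in front of the bolt's line (panel x -42, y -80). Up: face 40 above the panel's top, front edge tilted up 9 degrees. It presses down 12 to a stop (28 above the panel's top). Press it anywhere along its length; a finger can slide along it
- catch (a joint): spring catch: a shaft along the bolt with the thumb plate in front and a pawl over the bolt. rad, 0 = plate up, pawl in a notch; 0.33 = plate right down. The pawl is clear of the notch above 0.15 (plate 6 down). 2 to 3 N starts the plate, about 7 N holds it right down; let go, it springs up, and the pawl drops into the second notch once the bolt is home
- rocker (a joint): the black rocker switch on the bakelite box, rad, 0 = off as found, 0.3 = pressed over; to be left alone
- flashlight: yellow plastic flashlight lying on its side, 180 long, 48 across; origin under its middle; to be left alone
- socket: steel socket spanner head, a tube 26 in diameter, 38 tall, standing on the panel desk near its front edge; origin under its middle; to be left alone
- door_stop: red rubber wedge door stop, 110 x 40 x 32, lying flat on the panel desk behind the bolt; origin under its middle; to be left alone
- fuse_jar: clear glass jar of spare fuses with a steel lid, 50 in diameter, 72 tall, standing at the -y end of the panel desk, near its front; origin under its middle; to be left alone
- mug: white mug, 80 in diameter, 92 tall, handle on its side; origin under its middle; to be left alone
- grease_tin: flat steel tin, 92 in diameter, 48 tall; origin under its middle; to be left alone
- windlass: dark steel lock windlass (an L-shaped crank with a square socket), lying flat, about 240 x 140, 38 tall; origin on the shelf in the middle of its arm; to be left alone

How it is judged:
On the way, in this order (a step that is already met when the one before it is completed fails the run):
1. the hatch is pushed fully shut (value of joint hatch below 0.015 rad), for 0.2 s.
2. with the thumb plate held down, the bolt is slid fully home (value of joint bolt above 0.033 m and value of joint catch above 0.17 rad and value of joint hatch below 0.02 rad), for 0.05 s.
At the end, for the whole second after the job is handed in: the hatch is shut (within 0.02 rad), the bolt is home (slid at least 33 of its 36 mm) and at rest, the thumb plate has sprung back up (within 0.05 rad, so the pawl sits in the second notch), the rocker switch is still off, and every loose thing is within 25 mm of where it stood (value of joint hatch below 0.02 rad and value of joint bolt above 0.033 m and value of joint catch below 0.05 rad and velocity of joint bolt below 0.01 m/s and value of joint rocker below 0.12 rad and distance of each of flashlight, socket, door_stop, fuse_jar, mug, grease_tin, windlass from where it was at the start of the episode below 0.025 m); the robot touches nothing.
It fails at once if a loose thing is lifted, carried, tipped or shifted by more than 25 mm (distance of any of flashlight, socket, door_stop, fuse_jar, mug, grease_tin, windlass from where it was at the start of the episode above 0.025 m or angle between any of flashlight, socket, door_stop, fuse_jar, mug, grease_tin, windlass's own z axis and vertical above 0.5 rad).
It fails at once if the rocker switch is pressed over (value of joint rocker above 0.12 rad).
It fails at once if the bolt is drawn along while the catch is not held down (its plate less than about half way down) (value of joint bolt between 0.005 and 0.031 m and value of joint catch below 0.17 rad).
It fails at once if the bolt is shot while the hatch is not shut (value of joint bolt above 0.01 m and value of joint hatch above 0.035 rad).
It also fails if it takes over 45 s, if anything falls off the work surface, if the arm or the gripper's body presses on something with over 40 N, if the wrist force passes 120 N, or if a joint passes its speed limit or range.

### The arm

A 6-joint arm with a two-finger parallel gripper is mounted at the origin on the work surface. World frame = base frame: x ahead of the robot, y to its left, z up, the work surface at z = 0. Lengths are in m, angles in rad, forces in N, time in s.
With the tool pointing down it reaches from about 0.275 to 0.875 m from the base axis. Payload 12.5 kg.
Tool frame: the origin (TCP) lies midway between the tips of the shut fingers; the grasp point (between the pads) lies 19 mm behind it (grip_depth is the distance from the TCP to the grasp point, in m); x points along the fingers, z is the direction in which the jaws open and shut, and the axes are right-handed (so a half turn about x gives the same grasp; the last joint's range is limited). The gripper opens to 85 mm and grips with 20 to 120 N. Pads are 22 mm wide; open, the fingers measure 114 mm over their backs; the gripper's body (76 mm by 85 mm) begins 54 mm behind the grasp point. The pads swing forward as they close: fully open they stand 13 mm farther back than shut.
Start: joints at [-1.295, 0.351, 1.652, -0, 1.139, -0.085], TCP at [0.194, -0.515, 0.231] pointing down, gripper open.
Joint ranges: [-2.75, 2.75], [-0.79, 2.1], [0.01, 2.65], [-1.57, 4.71], [0.07, 3.14], [-2.87, 2.87]. Speed limits (rad/s): [2.22, 2.22, 2.79, 3.14, 3.14, 3.14].

### API

Orientations are given as a unit quaternion [x, y, z, w].
In Python, from workcell import * gives the robot as it stands.
- The arm moves only by the tool carry_out, never from a script. Its argument "commands" is a list of rows, each an object of numbers: "tx", "ty", "tz": the shift along the tool's x, y, z in cm; "rx", "ry", "rz": the turn, a rotation vector about the tool's x, y, z in degrees; "fingers": the opening, from 0 (shut) to 1 (fully open). In form: [{"tx": .., "ty": .., "tz": .., "rx": .., "ry": .., "rz": .., "fingers": ..}, ...]. A call has 1 to 10 rows; each row shifts and turns the commanded pose from where the row before left it, along the tool's axes as they then stand; what a row does not reach is not made up. A row lasts 1/12 s, in which the tool goes at most 41.7 mm and 7.16 degrees, less where a joint would pass 70% of its speed; a pose out of reach is approached as far as the arm can. A call with a gripper value outside its range is refused whole. The fingers move at their own pace and stop on an object; "newtons" is the grip in N (left out, the last holds). Time passes only in rows, so rows that do not move let the fingers close. It gives the time, the measured TCP pose, the force and the opening at its end, in the units of the state.
- get_obs(): the state, without advancing time (a new reading comes with each control period).
- capture(name): name is "side" or "top" or "wrist"; returns the picture (400x640x3 uint8, red, green, blue); there is no depth.
- camera_model(name): a dict with "intrinsics" (3x3 intrinsics, pixels), "rvec" (rotation vector, rad) and "tvec" (3), from world to camera coordinates, as OpenCV has them; the wrist camera has in their place "mount" (4x4, takes a point from camera to tool coordinates, whose origin is the TCP and whose axes are the tool frame's). Camera axes: x right, y down, z forward; pixel columns grow to the right and rows downward; lengths in m; the calibration is good to about 2 mm. A picture is of the moment at which its call begins: read the wrist's pose just before it. camera_model takes no time and is no camera call.
- job_done(): hands the job in, once; it reports no verdict.
The state is a dict: "t": time; "joint_positions": joint angles; "joint_vel": joint speeds; "joint_efforts": joint torques, N m; "eef_pos": TCP position; "eef_rot": TCP orientation; "force": force on the tool from outside, world axes, zero at the start; "ft_torque": the same for the moment, N m; "width": finger opening in m.
Only numpy, scipy, OpenCV 4.12 (cv2) and the standard library are available. Lean on these libraries where they do the work, as an engineer would, in place of code of your own. Each camera call takes 0.05 s, during which the arm holds its last target.

## Working session

There is one attempt and no reset: what is moved stays moved. The work goes in short steps, Python scripts to look and compute and a tool call to move; the robot and the scene stay as the last step left them, time stands still between calls to the robot, and variables do not carry over. Pictures are saved under pics/ and viewed, and the job is handed in when it is done.

Besides the shell and the picture viewer there is one more tool, called by a JSON object that holds its "fn" and its "kwargs". carry_out: Moves the arm, as the interface text tells. Its arguments: {"type":"object","properties":{"commands":{"type":"array"},"newtons":{"type":"number"}},"required":["commands"]}

```bash
ls; mkdir -p pics; python3 - <<'E'
from workcell import *
import cv2
o=get_obs()
for k,v in o.items(): print(k,v)
for n in ["side","top","wrist"]:
    im=capture(n); cv2.imwrite(f"pics/{n}0.png",im[:,:,::-1])
    print(n,camera_model(n))
E
```

```text
pics
t 0.0
joint_positions [-1.29458847e+00  3.51233802e-01  1.65242921e+00  1.82235783e-05
  1.13911538e+00 -8.46157763e-02]
joint_vel [-0.00153021 -0.00047485 -0.00075888  0.00031281  0.00158556  0.00161183]
joint_efforts [-4.26222750e-04 -5.06096435e+01 -2.91404808e+01 -1.52979651e-04
  4.60455747e-03 -1.86378870e-06]
eef_pos [ 0.19410247 -0.51425078  0.23075782]
eef_rot [ 0.40244096  0.58192037 -0.4018985   0.58128096]
force [ 0.0665842   0.30854829 -0.00983923]
ft_torque [ 0.00475125  0.02051439 -0.03424674]
width 0.0852061096228274
side {'intrinsics': array([[389.76865223,   0.        , 315.8524919 ],
       [  0.        , 389.76865223, 205.58554825],
       [  0.        ,   0.        ,   1.        ]]), 'rvec': array([ 0.87370858, -2.3907432 ,  1.27519404]), 'tvec': array([0.3998039 , 0.29918971, 1.12313196])}
top {'intrinsics': array([[373.51869029,   0.        , 316.45565349],
       [  0.        , 373.51869029, 197.86962611],
       [  0.        ,   0.        ,   1.        ]]), 'rvec': array([ 2.12199658, -2.12234059,  0.17231199]), 'tvec': array([4.69571683e-04, 5.32599765e-01, 1.27356841e+00])}
wrist {'intrinsics': array([[327.48614607,   0.        , 321.44816933],
       [  0.        , 327.48614607, 193.89096897],
       [  0.        ,   0.        ,   1.        ]]), 'mount': array([[-2.41216552e-04, -3.18663496e-01,  9.47867880e-01,
        -1.42026801e-01],
       [ 1.33984050e-03, -9.47867160e-01, -3.18662912e-01,
         8.14559290e-02],
       [ 9.99999073e-01,  1.19312500e-03,  6.55599504e-04,
         1.04285938e-03],
       [ 0.00000000e+00,  0.00000000e+00,  0.00000000e+00,
         1.00000000e+00]])}
```

View pics/top0.png

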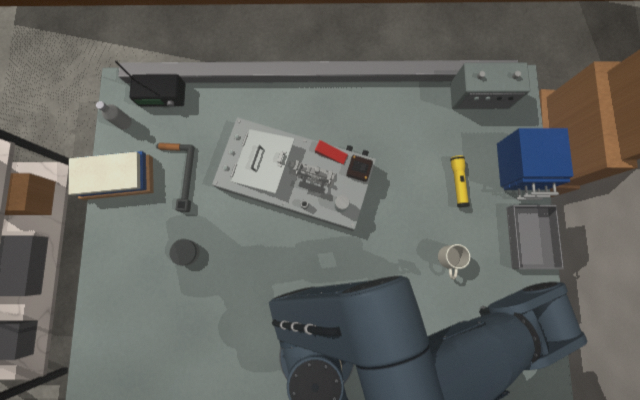

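View pics/side0.png

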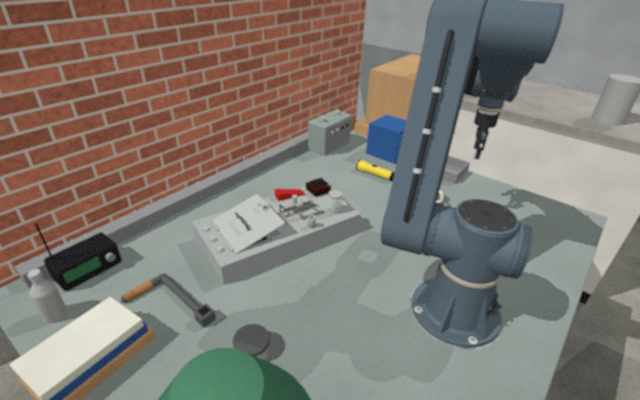

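View pics/wrist0.png

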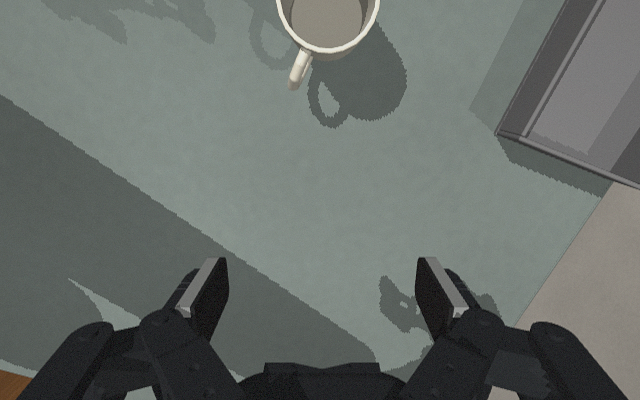

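```bash
cat > h.py <<'E'
import numpy as np, cv2
from scipy.spatial.transform import Rotation as R
from workcell import *
def proj(n,P,o=None):
    m=camera_model(n);P=np.atleast_2d(P).astype(float)
    if n=="wrist":
        T=np.eye(4);T[:3,:3]=R.from_quat(o["eef_rot"]).as_matrix();T[:3,3]=o["eef_pos"]
        W=np.linalg.inv(T@m["mount"]);C=P@W[:3,:3].T+W[:3,3]
    else: C=P@cv2.Rodrigues(m["rvec"])[0].T+m["tvec"]
    q=C@m["intrinsics"].T
    return q[:,:2]/q[:,2:]
def ray(n,uv,o=None):
    m=camera_model(n);uv=np.atleast_2d(uv).astype(float)
    d=np.c_[uv,np.ones(len(uv))]@np.linalg.inv(m["intrinsics"]).T
    if n=="wrist":
        T=np.eye(4);T[:3,:3]=R.from_quat(o["eef_rot"]).as_matrix();T[:3,3]=o["eef_pos"]
        W=T@m["mount"];return W[:3,3],d@W[:3,:3].T
    A=cv2.Rodrigues(m["rvec"])[0]
    return -A.T@m["tvec"],d@A
def onz(n,uv,z,o=None):
    c,d=ray(n,uv,o);return c+d*((z-c[2])/d[:,2:])
E
python3 - <<'E'
import cv2
im=cv2.imread("pics/top0.png")
cv2.imwrite("pics/t0c.png",cv2.resize(im[110:240,205:390],None,fx=4.3,fy=4.3,interpolation=cv2.INTER_CUBIC))
im=cv2.imread("pics/side0.png")
cv2.imwrite("pics/s0c.png",cv2.resize(im[170:290,185:375],None,fx=4.2,fy=4.2,interpolation=cv2.INTER_CUBIC))
E
```

```text
(no output)
```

View pics/t0c.png

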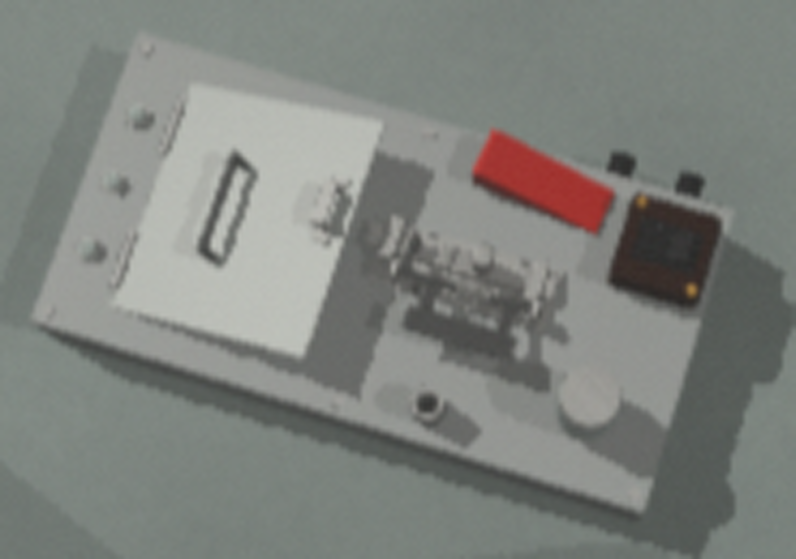

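View pics/s0c.png

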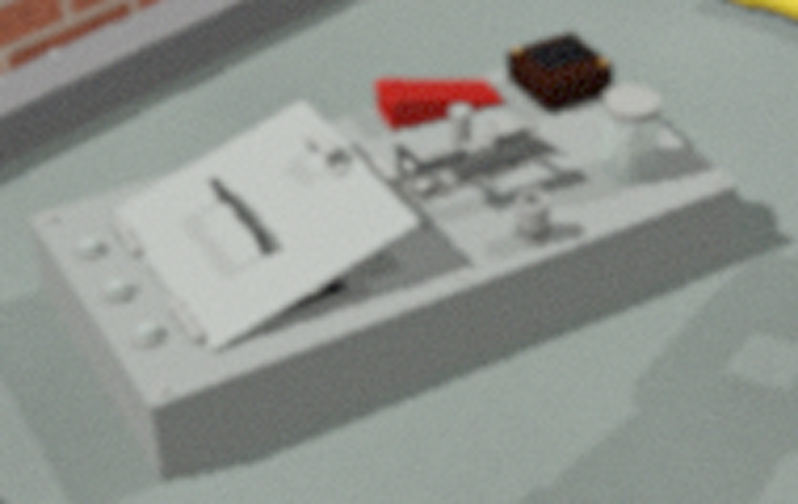

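The top crop shows the panel's top-face corners at crop pixels (140,32), (35,320), (643,515) and (733,210). The hatch is partly open, and the bolt and plate assembly is in the middle.

```bash
cat >> h.py <<'E'
def fit(loc,W):
    a=np.c_[loc];m1=a.mean(0);m2=W.mean(0)
    H=(a-m1).T@(W-m2);th=np.arctan2(H[0,1]-H[1,0],H[0,0]+H[1,1])
    Rm=np.array([[np.cos(th),-np.sin(th)],[np.sin(th),np.cos(th)]])
    return th,m2-Rm@m1,(a@Rm.T+m2-Rm@m1-W)
E
python3 - <<'E'
from h import *
c=np.array([[140,32],[35,320],[643,515],[733,210]])/4.3+[204.6,109.6]
W=onz("top",c,.075)[:,:2]
loc=np.array([[.13,.26],[-.13,.26],[-.13,-.26],[.13,-.26]])
th,t,r=fit(loc,W);print(np.degrees(th),t);print(r*1000)
cs=np.array([[35,213],[160,405],[735,185]])/4.2+[184.6,169.6]
print(onz("side",cs,.075))
Rm=np.array([[np.cos(th),-np.sin(th)],[np.sin(th),np.cos(th)]])
for n,p in dict(knob=(.02,-.08,.127),plate=(-.042,-.08,.115),hp=(-.06,.045,.078)).items():
    w=np.r_[Rm@p[:2]+t,p[2]];print(n,w,np.hypot(*w[:2]),proj("top",w),proj("side",w))
E
```

```text
-17.646855513255435 [0.62219979 0.07876813]
[[ 0.29442205  0.3905006 ]
 [-0.26190108  3.05511853]
 [ 0.97297063 -1.15413142]
 [-1.0054916  -2.29148772]]
[[ 0.82369371  0.28550789  0.075     ]
 [ 0.5734809   0.36403922  0.075     ]
 [ 0.42024146 -0.12191403  0.075     ]]
knob [ 0.61700671 -0.00353031  0.127     ] 0.6170168117215066 [[317.29670786 169.00809894]] [[295.52394511 194.77073156]]
plate [0.55792424 0.01526495 0.115     ] 0.5581330288846494 [[311.7513538  186.94044224]] [[304.74181801 206.15437684]]
hp [0.57866493 0.13983952 0.078     ] 0.5953219217399413 [[276.29528669 183.3505971 ]] [[275.21313284 229.06180122]]
```

```bash
cat >> h.py <<'E'
TH=np.radians(-17.65);T0=np.array([.6222,.0788])
def setp(th,t):
    global TH,T0
    TH=th;T0=np.array(t)
def RP(): return np.array([[np.cos(TH),-np.sin(TH),0],[np.sin(TH),np.cos(TH),0],[0,0,1]])
def p2w(p): return np.r_[RP()[:2,:2]@np.array(p[:2])+T0,p[2]]
def w2p(w): return np.r_[RP()[:2,:2].T@(np.array(w[:2])-T0),w[2]]
def report():
    o=get_obs();M=R.from_quat(o["eef_rot"]).as_matrix()
    print("t %.2f panel xyz mm"%o["t"],(w2p(o["eef_pos"])*1000).round(1),"F panel",(RP().T@o["force"]).round(2),"w",round(o["width"]*1000,1))
    print("tool axes in panel:\n",(RP().T@M).round(3).T)
    return o,M
def goal(p,Mg=None):
    """shift in tool axes cm (and rotation) to panel point p (m)"""
    o=get_obs();M=R.from_quat(o["eef_rot"]).as_matrix()
    print("shift tool cm",(M.T@(p2w(p)-o["eef_pos"])*100).round(2))
    if Mg is not None: print("rotvec deg",np.degrees(R.from_matrix(M.T@Mg).as_rotvec()).round(2))
E
python3 - <<'E'
from h import *
o,M=report()
for s in (1,-1):
    # tool z = s*panel x, tool x = down
    x=np.array([0,0,-1.]);z=RP()@np.array([s,0,0]);y=np.cross(z,x);Mg=np.c_[x,y,z]
    goal((-.06,.045,.25),Mg)
c=np.array([[588,400],[430,403],[543,180]])/4.3+[204.6,109.6]
for q,z in zip(c,(.147,.113,.107)): print(w2p(onz("top",q,z)[0]))
E
```

```text
t 0.15 panel xyz mm [-228.1 -695.   230.9] F panel [-0.27  0.99  0.74] w 85.2
tool axes in panel:
 [[-0.     0.001 -1.   ]
 [ 0.785  0.62   0.   ]
 [ 0.62  -0.785 -0.001]]
shift tool cm [ -1.87  59.07 -47.64]
rotvec deg [-5.168e+01 -4.000e-02 -3.000e-02]
shift tool cm [ -1.87  59.07 -47.64]
rotvec deg [ 1.2832e+02 -3.0000e-02  5.0000e-02]
[-0.06867003 -0.19072544  0.147     ]
[-0.10216776 -0.07417272  0.113     ]
[ 0.09833846 -0.10394005  0.107     ]
```

{"fn": "carry_out", "kwargs": {"commands": [{"rx":-6.46,"tx":-1.5,"fingers":0},{"rx":-6.46,"tx":-1.5,"fingers":0},{"rx":-6.46,"tx":-1.5,"fingers":0},{"rx":-6.46,"tx":-1.5,"fingers":0},{"rx":-6.46,"tx":-1.5,"fingers":0},{"rx":-6.46,"tx":-1.5,"fingers":0},{"rx":-6.46,"tx":-1.5,"fingers":0},{"rx":-6.46,"tx":-1.5,"fingers":0}]}}

```text
invalid input at $.commands[0]: expected keys tx, ty, tz, rx, ry, rz, fingers
```

{"fn": "carry_out", "kwargs": {"commands": [{"ty":3.5,"tz":1.1},{"ty":3.5,"tz":1.1},{"ty":3.5,"tz":1.1},{"ty":3.5,"tz":1.1},{"ty":3.5,"tz":1.1},{"ty":3.5,"tz":1.1},{"ty":3.5,"tz":1.1},{"ty":3.5,"tz":1.1},{"ty":3.5,"tz":1.1},{"ty":3.5,"tz":1.1}]}}

```text
invalid input at $.commands[0]: expected keys tx, ty, tz, rx, ry, rz, fingers
```

```bash
python3 - <<'E'
from h import *
o,M=report()
x=np.array([0,0,-1.]);z=RP()@np.array([1,0,0]);y=np.cross(z,x);Mg=np.c_[x,y,z]
goal((-.01,0,.35),Mg); print(o["joint_positions"])
E
```

```text
t 0.15 panel xyz mm [-228.1 -695.   230.9] F panel [-0.27  0.99  0.74] w 85.2
tool axes in panel:
 [[-0.     0.001 -1.   ]
 [ 0.785  0.62   0.   ]
 [ 0.62  -0.785 -0.001]]
shift tool cm [-11.87  60.21 -41.02]
rotvec deg [-5.168e+01 -4.000e-02 -3.000e-02]
[-1.29460514e+00  3.51124931e-01  1.65223213e+00  8.14910835e-06
  1.13907654e+00 -8.45856699e-02]
```

All keys are needed in each row.

{"fn": "carry_out", "kwargs": {"commands": [{"tx":-1.5,"ty":0,"tz":0,"rx":-6.46,"ry":0,"rz":0,"fingers":0},{"tx":-1.5,"ty":0,"tz":0,"rx":-6.46,"ry":0,"rz":0,"fingers":0},{"tx":-1.5,"ty":0,"tz":0,"rx":-6.46,"ry":0,"rz":0,"fingers":0},{"tx":-1.5,"ty":0,"tz":0,"rx":-6.46,"ry":0,"rz":0,"fingers":0},{"tx":-1.5,"ty":0,"tz":0,"rx":-6.46,"ry":0,"rz":0,"fingers":0},{"tx":-1.5,"ty":0,"tz":0,"rx":-6.46,"ry":0,"rz":0,"fingers":0},{"tx":-1.5,"ty":0,"tz":0,"rx":-6.46,"ry":0,"rz":0,"fingers":0},{"tx":-1.5,"ty":0,"tz":0,"rx":-6.46,"ry":0,"rz":0,"fingers":0}]}}

```text
t: 0.82
eef_pos: [0.1941, -0.5144, 0.3518]
eef_rot: [0.107, 0.699, -0.106, 0.699]
force: [-1.2, -0.2, -0.9]
width: -0.0003
```

{"fn": "carry_out", "kwargs": {"commands": [{"tx":0,"ty":3.5,"tz":1.1,"rx":0,"ry":0,"rz":0,"fingers":0},{"tx":0,"ty":3.5,"tz":1.1,"rx":0,"ry":0,"rz":0,"fingers":0},{"tx":0,"ty":3.5,"tz":1.1,"rx":0,"ry":0,"rz":0,"fingers":0},{"tx":0,"ty":3.5,"tz":1.1,"rx":0,"ry":0,"rz":0,"fingers":0},{"tx":0,"ty":3.5,"tz":1.1,"rx":0,"ry":0,"rz":0,"fingers":0},{"tx":0,"ty":3.5,"tz":1.1,"rx":0,"ry":0,"rz":0,"fingers":0},{"tx":0,"ty":3.5,"tz":1.1,"rx":0,"ry":0,"rz":0,"fingers":0},{"tx":0,"ty":3.5,"tz":1.1,"rx":0,"ry":0,"rz":0,"fingers":0},{"tx":0,"ty":3.5,"tz":1.1,"rx":0,"ry":0,"rz":0,"fingers":0},{"tx":0,"ty":3.5,"tz":1.1,"rx":0,"ry":0,"rz":0,"fingers":0}]}}

```text
t: 1.65
eef_pos: [0.4057, -0.2127, 0.3513]
eef_rot: [0.108, 0.699, -0.109, 0.699]
force: [0.5, -0.2, -0.5]
width: 0.0001
```

```bash
python3 - <<'E'
from h import *
o,M=report()
x=np.array([0,0,-1.]);z=RP()@np.array([1,0,0]);y=np.cross(z,x);Mg=np.c_[x,y,z]
goal((-.01,0,.35),Mg); print(o["joint_positions"])
E
```

```text
t 1.65 panel xyz mm [-117.9 -343.4  351.3] F panel [ 0.56  0.02 -0.5 ] w 0.1
tool axes in panel:
 [[ 0. -0. -1.]
 [ 0.  1. -0.]
 [ 1. -0.  0.]]
shift tool cm [ 0.13 34.34 10.79]
rotvec deg [-0.  0.  0.]
[-5.84498223e-01  7.23541298e-02  1.70241695e+00  3.87209300e-07
  1.36677632e+00 -2.76392349e-01]
```

{"fn": "carry_out", "kwargs": {"commands": [{"tx":0,"ty":3.43,"tz":1.08,"rx":0,"ry":0,"rz":0,"fingers":0},{"tx":0,"ty":3.43,"tz":1.08,"rx":0,"ry":0,"rz":0,"fingers":0},{"tx":0,"ty":3.43,"tz":1.08,"rx":0,"ry":0,"rz":0,"fingers":0},{"tx":0,"ty":3.43,"tz":1.08,"rx":0,"ry":0,"rz":0,"fingers":0},{"tx":0,"ty":3.43,"tz":1.08,"rx":0,"ry":0,"rz":0,"fingers":0},{"tx":0,"ty":3.43,"tz":1.08,"rx":0,"ry":0,"rz":0,"fingers":0},{"tx":0,"ty":3.43,"tz":1.08,"rx":0,"ry":0,"rz":0,"fingers":0},{"tx":0,"ty":3.43,"tz":1.08,"rx":0,"ry":0,"rz":0,"fingers":0},{"tx":0,"ty":3.43,"tz":1.08,"rx":0,"ry":0,"rz":0,"fingers":0},{"tx":0,"ty":3.43,"tz":1.08,"rx":0,"ry":0,"rz":0,"fingers":0}]}}

```text
t: 2.48
eef_pos: [0.6127, 0.0815, 0.351]
eef_rot: [0.108, 0.699, -0.108, 0.699]
force: [-0.0, -1.0, 0.2]
width: -0.0002
```

```bash
python3 - <<'E'
from h import *
o,M=report()
im=capture("wrist")[:,:,::-1].copy();cv2.imwrite("pics/w1.png",im)
print(o["joint_positions"])
for n,p in dict(knob=(.02,-.08,.127),plate=(-.042,-.08,.115),c1=(.13,-.26,.075),c2=(-.13,-.26,.075),m1=(-.13,.02,.075)).items(): print(n,proj("wrist",p2w(p),o))
E
```

```text
t 2.48 panel xyz mm [ -9.9  -0.4 351. ] F panel [ 0.3  -0.97  0.25] w -0.2
tool axes in panel:
 [[-0. -0. -1.]
 [-0.  1. -0.]
 [ 1.  0. -0.]]
[ 5.68952913e-02  3.93112046e-01  1.29794536e+00 -2.85026810e-05
  1.45098341e+00  3.64707997e-01]
knob [[345.76168339 223.07210702]]
plate [[295.50434973 219.11040153]]
c1 [[411.86063054 317.00618909]]
c2 [[243.15108569 316.66937544]]
m1 [[226.68663532 133.86536   ]]
```

View pics/w1.png

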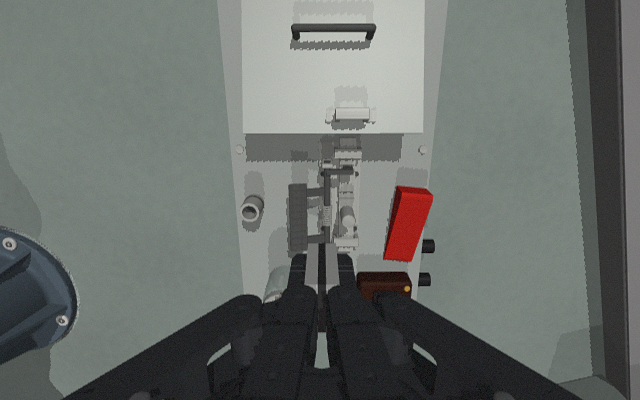

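```bash
python3 - <<'E'
import cv2
im=cv2.imread("pics/w1.png")
cv2.imwrite("pics/w1c.png",cv2.resize(im[130:270,225:425],None,fx=4,fy=4,interpolation=cv2.INTER_CUBIC))
E
```

```text
(no output)
```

View pics/w1c.png

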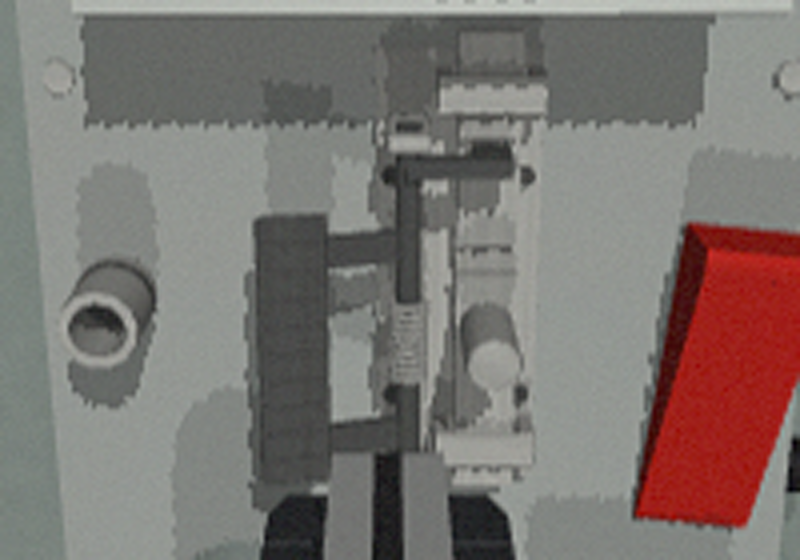

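Knob top at crop (494,365), image (348,221). The thumb plate's corners are at crop (255,215), (328,213), (258,485) and (328,480). Both sit about 2 px from the prediction, so I'll refine the panel offset from this view.

```bash
python3 - <<'E'
from h import *
o=get_obs()
C=lambda u,v:np.array([u/4+224.6,v/4+129.6])
pts=[("knob",(494,365),(.02,-.08,.127)),("plBL",(258,485),(-.0529,-.125,.1167)),("plTL",(255,215),(-.0529,-.035,.1167)),("plTR",(328,213),(-.0311,-.035,.1133)),
("hpBR",(0,0),(0,0,0)),]
L=[];W=[]
for n,c,p in pts[:4]:
    w=onz("wrist",C(*c),p[2],o)[0];print(n,(w2p(w)*1000).round(1),"exp",np.array(p)*1000);L.append(p[:2]);W.append(w[:2])
# panel right (back) edge bolts etc: front edge/back edge lines of panel top at z=.075
im=cv2.imread("pics/w1.png")
for q in [(244,290),(235,200),(228,130),(222,60)]: print(q,(w2p(onz("wrist",q,.075,o)[0])*1000).round(1))
print(fit(np.array(L),np.array(W)))
E
```

```text
knob [ 23.4 -71.3 127. ] exp [ 20. -80. 127.]
plBL [ -50.1 -117.8  116.7] exp [ -52.9 -125.   116.7]
plTL [-48.6 -27.4 116.7] exp [-52.9 -35.  116.7]
plTR [-26.9 -27.7 113.3] exp [-31.1 -35.  113.3]
(244, 290) [-123.7 -206.    75. ]
(235, 200) [-125.8  -63.7   75. ]
(228, 130) [-127.2   30.    75. ]
(222, 60) [-127.2  111.9   75. ]
(np.float64(-0.31126864163056855), array([0.62822153, 0.08487314]), array([[-0.00015494, -0.00117269],
       [ 0.00088511,  0.00033305],
       [-0.00045578,  0.00033389],
       [-0.00027439,  0.00050575]]))
```

```bash
python3 - <<'E'
from h import *
o,_=report(); print(o["eef_pos"],o["joint_vel"])
im=capture("wrist")[:,:,::-1].copy();cv2.imwrite("pics/w2.png",im)
cv2.imwrite("pics/w2c.png",cv2.resize(im[130:270,225:425],None,fx=4,fy=4,interpolation=cv2.INTER_CUBIC))
o,_=report()
E
```

```text
t 2.53 panel xyz mm [ -9.2   4.5 350.1] F panel [-1.88  2.41 -1.85] w -0.0
tool axes in panel:
 [[-0.001  0.002 -1.   ]
 [-0.003  1.     0.002]
 [ 1.     0.003 -0.001]]
[0.61478943 0.0858461  0.35006198] [-0.06181376 -0.04272958  0.08217449 -0.00576177 -0.03975359 -0.10161457]
t 2.58 panel xyz mm [ -9.8   1.7 349.9] F panel [-0.47 -0.39  0.19] w -0.2
tool axes in panel:
 [[-0.002  0.    -1.   ]
 [-0.004  1.     0.   ]
 [ 1.     0.004 -0.002]]
```

View pics/w2c.png

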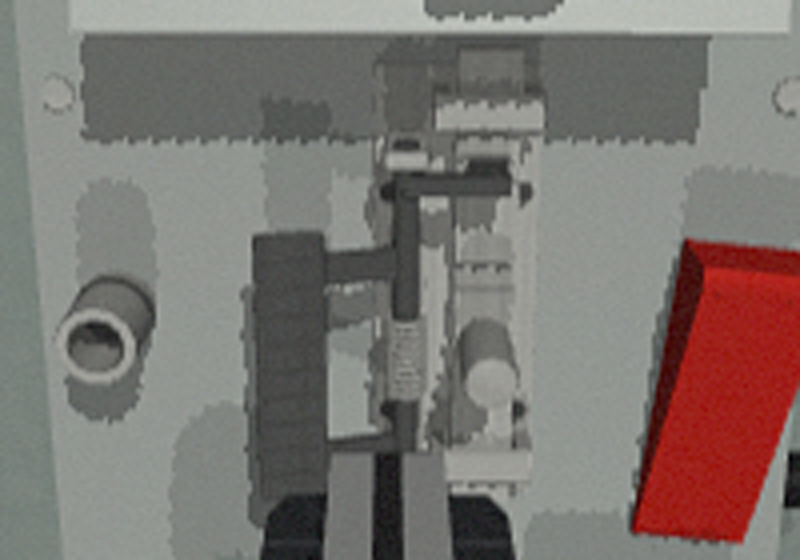

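{"fn": "carry_out", "kwargs": {"commands": [{"tx":0,"ty":0,"tz":0,"rx":0,"ry":0,"rz":0,"fingers":0},{"tx":0,"ty":0,"tz":0,"rx":0,"ry":0,"rz":0,"fingers":0},{"tx":0,"ty":0,"tz":0,"rx":0,"ry":0,"rz":0,"fingers":0}]}}

```text
t: 2.83
eef_pos: [0.6116, 0.0788, 0.3515]
eef_rot: [0.109, 0.699, -0.109, 0.699]
force: [0.1, -0.4, 0.5]
width: -0.0002
```

```bash
python3 - <<'E'
from h import *
import json
o,_=report()
im=capture("wrist")[:,:,::-1].copy();cv2.imwrite("pics/w3.png",im)
json.dump({k:list(o[k]) for k in("eef_pos","eef_rot")},open("o3.json","w"))
cv2.imwrite("pics/w3c.png",cv2.resize(im[130:270,225:425],None,fx=4,fy=4,interpolation=cv2.INTER_CUBIC))
o,_=report()
E
```

```text
t 2.83 panel xyz mm [-10.1  -3.2 351.5] F panel [ 0.24 -0.37  0.5 ] w -0.2
tool axes in panel:
 [[ 0.    -0.    -1.   ]
 [ 0.001  1.    -0.   ]
 [ 1.    -0.001  0.   ]]
t 2.88 panel xyz mm [-10.   -3.2 351.6] F panel [-0.46 -0.27 -0.58] w 0.0
tool axes in panel:
 [[ 0.    -0.    -1.   ]
 [ 0.001  1.    -0.   ]
 [ 1.    -0.001  0.   ]]
```

View pics/w3c.png

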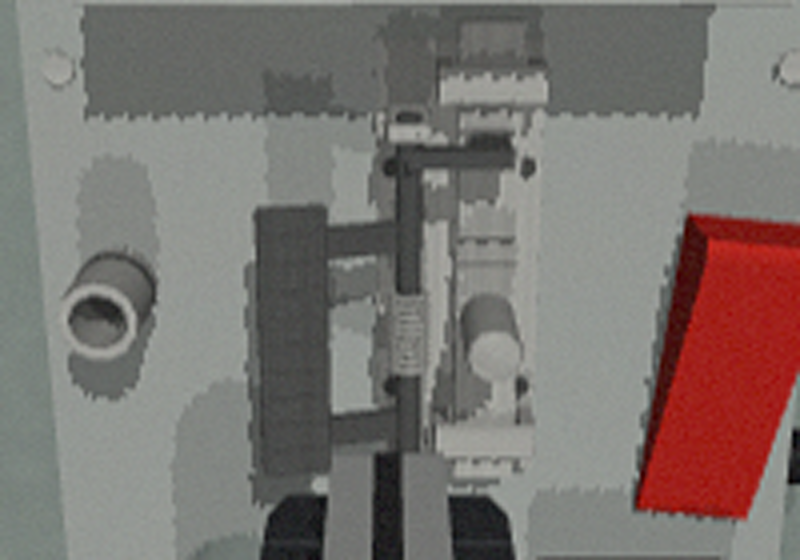

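View pics/w3.png

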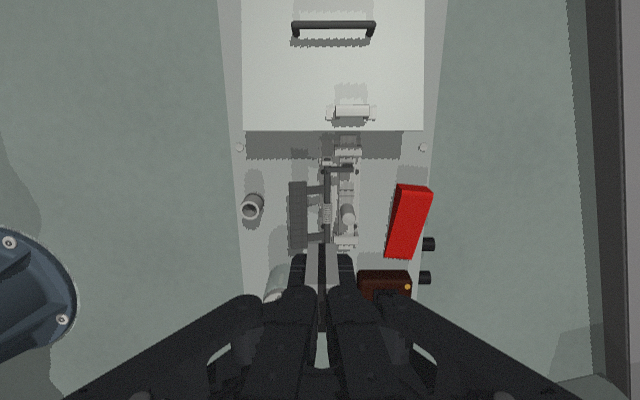

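```bash
python3 - <<'E'
from h import *
import json
o=json.load(open("o3.json"))
C=lambda u,v:np.array([u/4+224.6,v/4+129.6])
pts=[("knob",(495,357),(.02,-.08,.127)),("BL",(260,475),(-.0529,-.125,.1167)),("TL",(255,207),(-.0529,-.035,.1167)),("TR",(327,205),(-.0311,-.035,.1133)),("BR",(328,472),(-.0311,-.125,.1133))]
L=[];W=[]
for n,c,p in pts:
    w=onz("wrist",C(*c),p[2],o)[0];print(n,(w2p(w)*1000).round(1),"exp",np.array(p)*1000);L.append(p[:2]);W.append(w[:2])
th,t,r=fit(np.array(L),np.array(W));print(np.degrees(th),t,(r*1000).round(1))
# hatch edge: same-x ray: find y,z of free edge given hinge radius .18 about y=.2,z~.0765
c,d=ray("wrist",[(243,131),(424,132)],o)
for dd in d:
    for s in np.linspace(.2,.45,4000):
        q=w2p(c+dd*s)
        if abs(np.hypot(.2-q[1],q[2]-.0765)-.18)<1e-4 and q[2]>.078: print("edge",q,np.degrees(np.arctan2(q[2]-.0765,.2-q[1])));break
E
```

```text
knob [ 22.9 -77.5 127. ] exp [ 20. -80. 127.]
BL [ -50.7 -123.   116.7] exp [ -52.9 -125.   116.7]
TL [-49.4 -33.2 116.7] exp [-52.9 -35.  116.7]
TR [-28.  -33.6 113.3] exp [-31.1 -35.  113.3]
BR [ -29.  -123.7  113.3] exp [ -31.1 -125.   113.3]
-17.9816333351306 [0.62575955 0.07938133] [[-0.4 -0.9]
 [ 0.2 -0.2]
 [-0.4  0.3]
 [ 0.1  0.4]
 [ 0.5  0.4]]
edge [-0.09568201  0.02856508  0.13168146] 17.842326148924105
edge [0.10445112 0.02674748 0.12567691] 15.84634321643654
```

```bash
python3 - <<'E'
from h import *
import h,json
o=json.load(open("o3.json"))
C=lambda u,v:np.array([u/4+224.6,v/4+129.6])
pts=[((495,357),(.02,-.08,.127)),((260,475),(-.0529,-.125,.1167)),((255,207),(-.0529,-.035,.1167)),((327,205),(-.0311,-.035,.1133)),((328,472),(-.0311,-.125,.1133))]
L=np.array([p[:2] for _,p in pts]);W=np.array([onz("wrist",C(*c),p[2],o)[0][:2] for c,p in pts])
h.setp(np.radians(-17.8),[0,0]);t=W.mean(0)-RP()[:2,:2]@L.mean(0);print(t)
open("h.py","a").write(f"setp(np.radians(-17.8),[{t[0]:.5f},{t[1]:.5f}])\n")
E
python3 - <<'E'
from h import *
o,M=report();x=np.array([0,0,-1.]);z=RP()@np.array([1,0,0]);y=np.cross(z,x);Mg=np.c_[x,y,z]
goal((-.06,.048,.15),Mg)
E
```

```text
[0.62554703 0.07954854]
t 2.88 panel xyz mm [-13.   -5.  351.6] F panel [-0.46 -0.27 -0.58] w 0.0
tool axes in panel:
 [[ 0.    -0.    -1.   ]
 [-0.001  1.    -0.   ]
 [ 1.     0.001  0.   ]]
shift tool cm [20.16  5.31 -4.7 ]
rotvec deg [0.08 0.02 0.  ]
```

{"fn": "carry_out", "kwargs": {"commands": [{"tx":1.5,"ty":0.75,"tz":-0.7,"rx":0,"ry":0,"rz":0,"fingers":0},{"tx":2.5,"ty":0.75,"tz":-0.7,"rx":0,"ry":0,"rz":0,"fingers":0},{"tx":3,"ty":0.75,"tz":-0.7,"rx":0,"ry":0,"rz":0,"fingers":0},{"tx":3,"ty":0.75,"tz":-0.7,"rx":0,"ry":0,"rz":0,"fingers":0},{"tx":3,"ty":0.75,"tz":-0.7,"rx":0,"ry":0,"rz":0,"fingers":0},{"tx":2.5,"ty":0.75,"tz":-0.7,"rx":0,"ry":0,"rz":0,"fingers":0},{"tx":2,"ty":0.75,"tz":-0.5,"rx":0,"ry":0,"rz":0,"fingers":0},{"tx":1.5,"ty":0,"tz":0,"rx":0,"ry":0,"rz":0,"fingers":0},{"tx":1,"ty":0,"tz":0,"rx":0,"ry":0,"rz":0,"fingers":0},{"tx":0,"ty":0,"tz":0,"rx":0,"ry":0,"rz":0,"fingers":0}]}}

```text
t: 3.72
eef_pos: [0.5823, 0.1432, 0.1498]
eef_rot: [0.108, 0.7, -0.109, 0.698]
force: [0.3, -0.1, -0.3]
width: 0.0003
```

```bash
python3 - <<'E'
from h import *
o,_=report()
goal((-.06,.045,.080))
E
```

```text
t 3.72 panel xyz mm [-60.7  47.4 149.8] F panel [ 0.34 -0.04 -0.28] w 0.3
tool axes in panel:
 [[-0.002 -0.001 -1.   ]
 [-0.002  1.    -0.001]
 [ 1.     0.002 -0.002]]
shift tool cm [ 6.98 -0.23  0.08]
```

{"fn": "carry_out", "kwargs": {"commands": [{"tx":0.8,"ty":0,"tz":0,"rx":0,"ry":0,"rz":0,"fingers":0},{"tx":0.8,"ty":0,"tz":0,"rx":0,"ry":0,"rz":0,"fingers":0},{"tx":0.8,"ty":0,"tz":0,"rx":0,"ry":0,"rz":0,"fingers":0},{"tx":0.8,"ty":0,"tz":0,"rx":0,"ry":0,"rz":0,"fingers":0},{"tx":0.8,"ty":0,"tz":0,"rx":0,"ry":0,"rz":0,"fingers":0},{"tx":0.8,"ty":0,"tz":0,"rx":0,"ry":0,"rz":0,"fingers":0},{"tx":0.7,"ty":0,"tz":0,"rx":0,"ry":0,"rz":0,"fingers":0},{"tx":0.6,"ty":0,"tz":0,"rx":0,"ry":0,"rz":0,"fingers":0},{"tx":0.4,"ty":0,"tz":0,"rx":0,"ry":0,"rz":0,"fingers":0},{"tx":0.3,"ty":0,"tz":0,"rx":0,"ry":0,"rz":0,"fingers":0}]}}

```text
t: 4.55
eef_pos: [0.583, 0.144, 0.0827]
eef_rot: [0.108, 0.699, -0.109, 0.699]
force: [-1.5, -2.0, 1.9]
width: -0.0001
```

```bash
python3 - <<'E'
from h import *
o,_=report()
E
```

```text
t 4.55 panel xyz mm [-60.2  48.3  82.7] F panel [-0.79 -2.4   1.93] w -0.1
tool axes in panel:
 [[-0.001 -0.    -1.   ]
 [-0.003  1.    -0.   ]
 [ 1.     0.003 -0.001]]
```

{"fn": "carry_out", "kwargs": {"commands": [{"tx":0.2,"ty":0,"tz":0,"rx":0,"ry":0,"rz":0,"fingers":0},{"tx":0.2,"ty":0,"tz":0,"rx":0,"ry":0,"rz":0,"fingers":0},{"tx":0.1,"ty":0,"tz":0,"rx":0,"ry":0,"rz":0,"fingers":0},{"tx":0,"ty":0,"tz":0,"rx":0,"ry":0,"rz":0,"fingers":0}]}}

```text
t: 4.88
eef_pos: [0.5832, 0.1441, 0.0782]
eef_rot: [0.109, 0.699, -0.108, 0.699]
force: [-1.5, 0.5, -0.8]
width: -0.0002
```

```bash
python3 - <<'E'
from h import *
o,_=report()
E
```

```text
t 4.88 panel xyz mm [-60.1  48.5  78.2] F panel [-1.61  0.05 -0.83] w -0.2
tool axes in panel:
 [[ 0.     0.    -1.   ]
 [-0.003  1.     0.   ]
 [ 1.     0.003  0.   ]]
```

{"fn": "carry_out", "kwargs": {"commands": [{"tx":0.1,"ty":0,"tz":0,"rx":0,"ry":0,"rz":0,"fingers":0},{"tx":0.1,"ty":0,"tz":0,"rx":0,"ry":0,"rz":0,"fingers":0},{"tx":0,"ty":0,"tz":0,"rx":0,"ry":0,"rz":0,"fingers":0},{"tx":0,"ty":0,"tz":0,"rx":0,"ry":0,"rz":0,"fingers":0}]}}

```text
t: 5.22
eef_pos: [0.5834, 0.1441, 0.0779]
eef_rot: [0.109, 0.698, -0.108, 0.699]
force: [-6.3, -1.2, 16.2]
width: -0.0001
```

```bash
python3 - <<'E'
from h import *
o,_=report()
E
```

```text
t 5.22 panel xyz mm [-59.9  48.6  77.9] F panel [-5.58 -3.1  16.24] w -0.1
tool axes in panel:
 [[ 0.001  0.    -1.   ]
 [-0.003  1.     0.   ]
 [ 1.     0.003  0.001]]
```

{"fn": "carry_out", "kwargs": {"commands": [{"tx":-1,"ty":0,"tz":0,"rx":0,"ry":0,"rz":0,"fingers":0},{"tx":-2,"ty":0,"tz":0,"rx":0,"ry":0,"rz":0,"fingers":0},{"tx":-3,"ty":-1,"tz":0.3,"rx":0,"ry":0,"rz":0,"fingers":0.57},{"tx":-3,"ty":-2.5,"tz":0.7,"rx":0,"ry":0,"rz":0,"fingers":0.57},{"tx":-2,"ty":-3,"tz":1,"rx":0,"ry":0,"rz":0,"fingers":0.57},{"tx":-1,"ty":-3.5,"tz":1,"rx":0,"ry":0,"rz":0,"fingers":0.57},{"tx":0,"ty":-3,"tz":1,"rx":0,"ry":0,"rz":0,"fingers":0.57},{"tx":0,"ty":-2,"tz":0.5,"rx":0,"ry":0,"rz":0,"fingers":0.57},{"tx":0,"ty":-1,"tz":0.4,"rx":0,"ry":0,"rz":0,"fingers":0.57},{"tx":0,"ty":0,"tz":0,"rx":0,"ry":0,"rz":0,"fingers":0.57}]}}

```text
t: 6.05
eef_pos: [0.5815, -0.0249, 0.1965]
eef_rot: [0.109, 0.698, -0.109, 0.699]
force: [0.4, 0.1, -0.1]
width: 0.0486
```

{"fn": "carry_out", "kwargs": {"commands": [{"tx":0,"ty":0,"tz":0,"rx":0,"ry":0,"rz":0,"fingers":0.57},{"tx":0,"ty":0,"tz":0,"rx":0,"ry":0,"rz":0,"fingers":0.57},{"tx":0,"ty":0,"tz":0,"rx":0,"ry":0,"rz":0,"fingers":0.57}]}}

```text
t: 6.3
eef_pos: [0.5814, -0.022, 0.1962]
eef_rot: [0.108, 0.699, -0.108, 0.699]
force: [0.2, 0.2, -0.7]
width: 0.0487
```

```bash
python3 - <<'E'
from h import *
o,_=report()
cv2.imwrite("pics/w4.png",capture("wrist")[:,:,::-1])
im=capture("side")[:,:,::-1]
cv2.imwrite("pics/s4.png",cv2.resize(im[130:290,185:375],None,fx=3.7,fy=3.7,interpolation=cv2.INTER_CUBIC))
E
```

```text
t 6.30 panel xyz mm [ -11.  -110.2  196.2] F panel [ 0.14  0.29 -0.68] w 48.7
tool axes in panel:
 [[-0.     0.    -1.   ]
 [-0.004  1.     0.   ]
 [ 1.     0.004 -0.   ]]
```

View pics/w4.png

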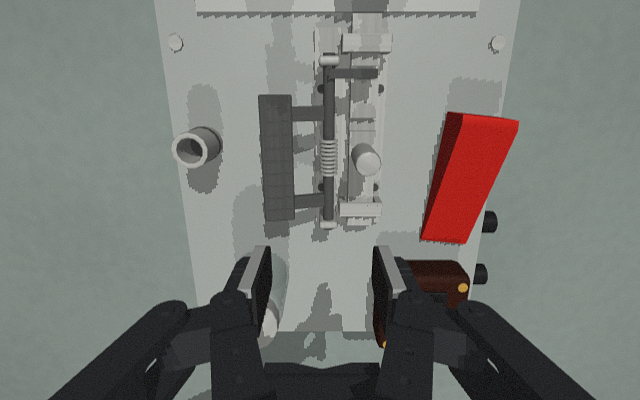

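View pics/s4.png

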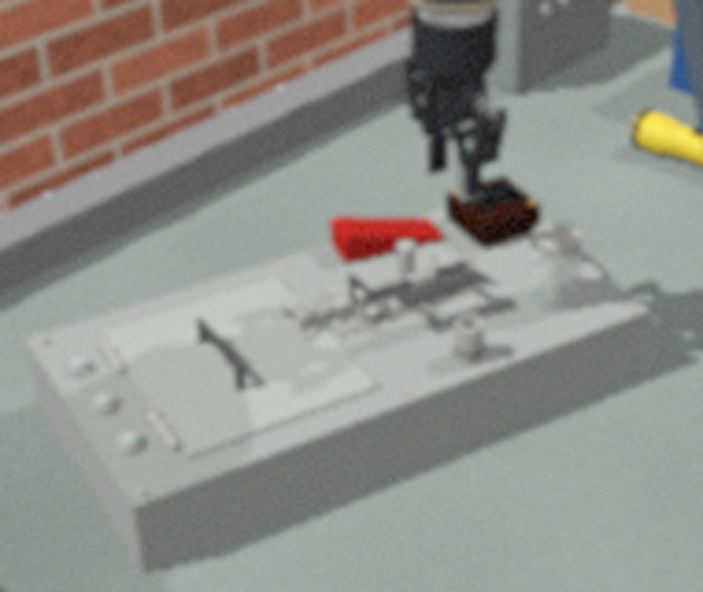

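{"fn": "carry_out", "kwargs": {"commands": [{"tx":1,"ty":0.1,"tz":0,"rx":0,"ry":0,"rz":0,"fingers":0.63},{"tx":1.5,"ty":0.1,"tz":0,"rx":0,"ry":0,"rz":0,"fingers":0.63},{"tx":1.5,"ty":0.1,"tz":0,"rx":0,"ry":0,"rz":0,"fingers":0.63},{"tx":1.5,"ty":0.1,"tz":0,"rx":0,"ry":0,"rz":0,"fingers":0.63},{"tx":1,"ty":0,"tz":0,"rx":0,"ry":0,"rz":0,"fingers":0.63},{"tx":0.6,"ty":0,"tz":0,"rx":0,"ry":0,"rz":0,"fingers":0.63},{"tx":0,"ty":0,"tz":0,"rx":0,"ry":0,"rz":0,"fingers":0.63},{"tx":0,"ty":0,"tz":0,"rx":0,"ry":0,"rz":0,"fingers":0.63},{"tx":0,"ty":0,"tz":0,"rx":0,"ry":0,"rz":0,"fingers":0.63}]}}

```text
t: 7.15
eef_pos: [0.583, -0.0195, 0.126]
eef_rot: [0.108, 0.698, -0.108, 0.699]
force: [-0.0, -0.7, -0.8]
width: 0.054
```

```bash
python3 - <<'E'
from h import *
o,_=report()
cv2.imwrite("pics/w5.png",capture("wrist")[:,:,::-1])
E
```

```text
t 7.15 panel xyz mm [ -10.2 -107.4  126. ] F panel [ 0.17 -0.65 -0.77] w 54.0
tool axes in panel:
 [[ 0.001  0.    -1.   ]
 [-0.003  1.     0.   ]
 [ 1.     0.003  0.001]]
```

View pics/w5.png

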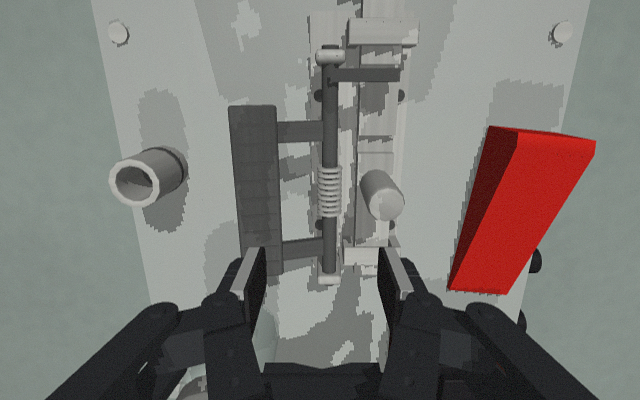

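The pads line up: left pad over the plate (columns 245–265), right pad behind the knob (380–398). Pressing down slowly.

{"fn": "carry_out", "kwargs": {"commands": [{"tx":0.3,"ty":0,"tz":0,"rx":0,"ry":0,"rz":0,"fingers":0.63},{"tx":0.3,"ty":0,"tz":0,"rx":0,"ry":0,"rz":0,"fingers":0.63},{"tx":0.3,"ty":0,"tz":0,"rx":0,"ry":0,"rz":0,"fingers":0.63},{"tx":0.3,"ty":0,"tz":0,"rx":0,"ry":0,"rz":0,"fingers":0.63},{"tx":0.3,"ty":0,"tz":0,"rx":0,"ry":0,"rz":0,"fingers":0.63},{"tx":0,"ty":0,"tz":0,"rx":0,"ry":0,"rz":0,"fingers":0.63},{"tx":0,"ty":0,"tz":0,"rx":0,"ry":0,"rz":0,"fingers":0.63}]}}

```text
t: 7.78
eef_pos: [0.5825, -0.0195, 0.1102]
eef_rot: [0.108, 0.699, -0.108, 0.699]
force: [-1.4, 0.5, 1.8]
width: 0.0537
```

{"fn": "carry_out", "kwargs": {"commands": [{"tx":0.2,"ty":0,"tz":0,"rx":0,"ry":0,"rz":0,"fingers":0.63},{"tx":0.2,"ty":0,"tz":0,"rx":0,"ry":0,"rz":0,"fingers":0.63},{"tx":0,"ty":0,"tz":0,"rx":0,"ry":0,"rz":0,"fingers":0.63}]}}

```text
t: 8.03
eef_pos: [0.5823, -0.0194, 0.106]
eef_rot: [0.109, 0.699, -0.108, 0.699]
force: [-2.3, -0.4, 4.2]
width: 0.0538
```

{"fn": "carry_out", "kwargs": {"commands": [{"tx":0.2,"ty":0,"tz":0,"rx":0,"ry":0,"rz":0,"fingers":0.63},{"tx":0.2,"ty":0,"tz":0,"rx":0,"ry":0,"rz":0,"fingers":0.63},{"tx":0,"ty":0,"tz":0,"rx":0,"ry":0,"rz":0,"fingers":0.63}]}}

```text
t: 8.28
eef_pos: [0.5821, -0.0193, 0.1021]
eef_rot: [0.109, 0.699, -0.108, 0.698]
force: [-4.3, 1.9, 6.1]
width: 0.054
```

{"fn": "carry_out", "kwargs": {"commands": [{"tx":0.2,"ty":0,"tz":0,"rx":0,"ry":0,"rz":0,"fingers":0.63},{"tx":0.1,"ty":0,"tz":0,"rx":0,"ry":0,"rz":0,"fingers":0.63},{"tx":0,"ty":0,"tz":0,"rx":0,"ry":0,"rz":0,"fingers":0.63}]}}

```text
t: 8.53
eef_pos: [0.5821, -0.0193, 0.0994]
eef_rot: [0.109, 0.699, -0.108, 0.698]
force: [-5.7, 1.5, 8.7]
width: 0.0537
```

{"fn": "carry_out", "kwargs": {"commands": [{"tx":0.1,"ty":0,"tz":0,"rx":0,"ry":0,"rz":0,"fingers":0.63},{"tx":0.1,"ty":0,"tz":0,"rx":0,"ry":0,"rz":0,"fingers":0.63},{"tx":0,"ty":0,"tz":0,"rx":0,"ry":0,"rz":0,"fingers":0.63}]}}

```text
t: 8.78
eef_pos: [0.5822, -0.0194, 0.0988]
eef_rot: [0.108, 0.699, -0.108, 0.698]
force: [-10.1, 2.6, 23.0]
width: 0.0541
```

```bash
python3 - <<'E'
from h import *
o,_=report()
cv2.imwrite("pics/w6.png",capture("wrist")[:,:,::-1])
E
```

```text
t 8.78 panel xyz mm [ -11.  -107.4   98.8] F panel [-10.38  -0.58  23.02] w 54.1
tool axes in panel:
 [[-0.001 -0.    -1.   ]
 [-0.003  1.    -0.   ]
 [ 1.     0.003 -0.001]]
```

View pics/w6.png

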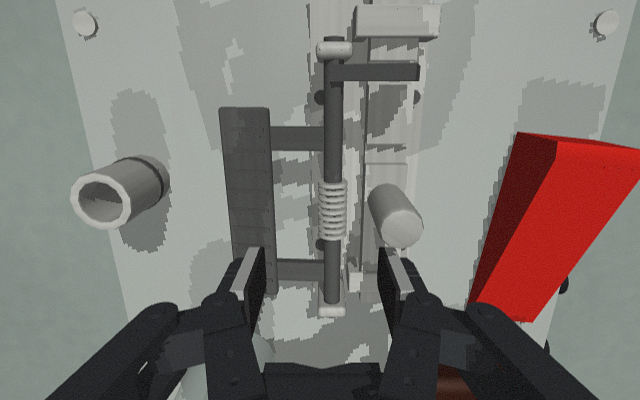

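Plate is at its stop (98.8 mm, 23 N). Now sliding +y onto the knob.

{"fn": "carry_out", "kwargs": {"commands": [{"tx":0,"ty":0.3,"tz":0,"rx":0,"ry":0,"rz":0,"fingers":0.63},{"tx":0,"ty":0.3,"tz":0,"rx":0,"ry":0,"rz":0,"fingers":0.63},{"tx":0,"ty":0.3,"tz":0,"rx":0,"ry":0,"rz":0,"fingers":0.63},{"tx":0,"ty":0.3,"tz":0,"rx":0,"ry":0,"rz":0,"fingers":0.63},{"tx":0,"ty":0.3,"tz":0,"rx":0,"ry":0,"rz":0,"fingers":0.63}]}}

```text
t: 9.25
eef_pos: [0.5873, -0.0074, 0.0992]
eef_rot: [0.107, 0.698, -0.109, 0.699]
force: [-9.8, -15.3, 24.8]
width: 0.0539
```

```bash
python3 - <<'E'
from h import *
o,_=report()
cv2.imwrite("pics/w7.png",capture("wrist")[:,:,::-1])
E
```

```text
t 9.25 panel xyz mm [ -9.9 -94.5  99.2] F panel [ -4.67 -17.6   24.8 ] w 53.9
tool axes in panel:
 [[ 0.001 -0.003 -1.   ]
 [-0.004  1.    -0.003]
 [ 1.     0.004  0.001]]
```

View pics/w7.png

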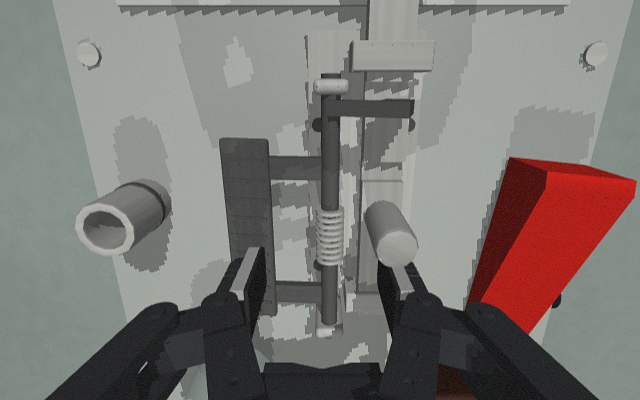

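{"fn": "carry_out", "kwargs": {"commands": [{"tx":0,"ty":0.3,"tz":0,"rx":0,"ry":0,"rz":0,"fingers":0.63},{"tx":0,"ty":0.3,"tz":0,"rx":0,"ry":0,"rz":0,"fingers":0.63},{"tx":0,"ty":0.3,"tz":0,"rx":0,"ry":0,"rz":0,"fingers":0.63},{"tx":0,"ty":0.3,"tz":0,"rx":0,"ry":0,"rz":0,"fingers":0.63}]}}

```text
t: 9.63
eef_pos: [0.591, 0.0038, 0.0993]
eef_rot: [0.107, 0.698, -0.109, 0.699]
force: [-8.9, -14.4, 25.2]
width: 0.0539
```

```bash
python3 - <<'E'
from h import *
o,_=report()
cv2.imwrite("pics/w8.png",capture("wrist")[:,:,::-1])
E
```

```text
t 9.63 panel xyz mm [ -9.8 -82.6  99.3] F panel [ -4.11 -16.46  25.19] w 53.9
tool axes in panel:
 [[ 0.002 -0.004 -1.   ]
 [-0.004  1.    -0.004]
 [ 1.     0.004  0.002]]
```

View pics/w8.png

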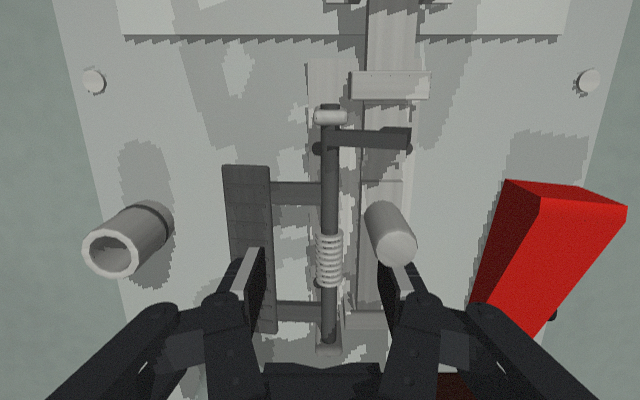

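{"fn": "carry_out", "kwargs": {"commands": [{"tx":0,"ty":0.3,"tz":0,"rx":0,"ry":0,"rz":0,"fingers":0.63},{"tx":0,"ty":0.3,"tz":0,"rx":0,"ry":0,"rz":0,"fingers":0.63},{"tx":0,"ty":0.3,"tz":0,"rx":0,"ry":0,"rz":0,"fingers":0.63},{"tx":0,"ty":0.3,"tz":0,"rx":0,"ry":0,"rz":0,"fingers":0.63},{"tx":0,"ty":0.3,"tz":0,"rx":0,"ry":0,"rz":0,"fingers":0.63}]}}

```text
t: 10.1
eef_pos: [0.5955, 0.018, 0.0994]
eef_rot: [0.107, 0.698, -0.11, 0.699]
force: [-13.1, -18.3, 25.1]
width: 0.0537
```

{"fn": "carry_out", "kwargs": {"commands": [{"tx":0,"ty":0.2,"tz":0,"rx":0,"ry":0,"rz":0,"fingers":0.63},{"tx":0,"ty":0.2,"tz":0,"rx":0,"ry":0,"rz":0,"fingers":0.63}]}}

```text
t: 10.27
eef_pos: [0.5968, 0.0219, 0.0994]
eef_rot: [0.107, 0.698, -0.109, 0.699]
force: [-7.3, -10.2, 25.3]
width: 0.0537
```

```bash
python3 - <<'E'
from h import *
o,_=report()
E
```

```text
t 10.27 panel xyz mm [ -9.8 -63.7  99.4] F panel [ -3.84 -11.95  25.31] w 53.7
tool axes in panel:
 [[ 0.002 -0.004 -1.   ]
 [-0.004  1.    -0.004]
 [ 1.     0.004  0.002]]
```

{"fn": "carry_out", "kwargs": {"commands": [{"tx":0,"ty":0.1,"tz":0,"rx":0,"ry":0,"rz":0,"fingers":0.63},{"tx":0,"ty":0.1,"tz":0,"rx":0,"ry":0,"rz":0,"fingers":0.63},{"tx":0,"ty":0.1,"tz":0,"rx":0,"ry":0,"rz":0,"fingers":0.63}]}}

```text
t: 10.52
eef_pos: [0.5969, 0.0225, 0.0994]
eef_rot: [0.105, 0.699, -0.111, 0.699]
force: [-17.2, -38.3, 31.4]
width: 0.0539
```

{"fn": "carry_out", "kwargs": {"commands": [{"tx":0,"ty":0.1,"tz":0,"rx":0,"ry":0,"rz":0,"fingers":0.63},{"tx":0,"ty":0.1,"tz":0,"rx":0,"ry":0,"rz":0,"fingers":0.63}]}}

```text
t: 10.68
eef_pos: [0.5971, 0.023, 0.0994]
eef_rot: [0.105, 0.699, -0.112, 0.698]
force: [-22.1, -47.9, 33.9]
width: 0.0539
```

```bash
python3 - <<'E'
from h import *
o,_=report()
cv2.imwrite("pics/w9.png",capture("wrist")[:,:,::-1])
E
```

```text
t 10.68 panel xyz mm [ -9.8 -62.6  99.4] F panel [ -6.35 -52.37  33.92] w 53.9
tool axes in panel:
 [[ 0.    -0.009 -1.   ]
 [-0.002  1.    -0.009]
 [ 1.     0.002  0.   ]]
```

View pics/w9.png

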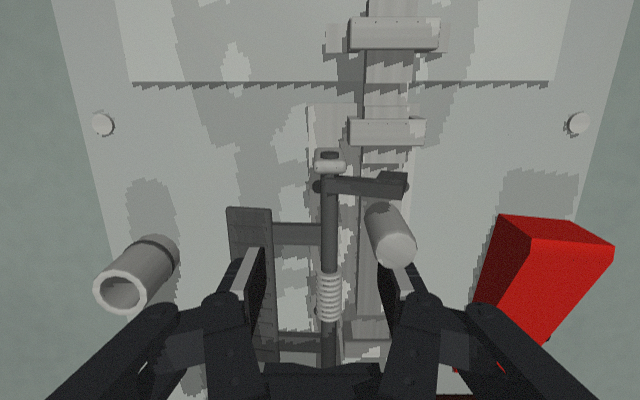

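Pushed against a hard stop (52 N) at TCP y −62.6, where −64 was expected for home; the bolt's end shows beyond the staple bridge at row ~10. Next: ease off the knob with the plate still down, then lift.

{"fn": "carry_out", "kwargs": {"commands": [{"tx":0,"ty":-0.3,"tz":0,"rx":0,"ry":0,"rz":0,"fingers":0.63},{"tx":0,"ty":-0.3,"tz":0,"rx":0,"ry":0,"rz":0,"fingers":0.63},{"tx":0,"ty":-0.3,"tz":0,"rx":0,"ry":0,"rz":0,"fingers":0.63},{"tx":0,"ty":0,"tz":0,"rx":0,"ry":0,"rz":0,"fingers":0.63},{"tx":-0.4,"ty":0,"tz":0,"rx":0,"ry":0,"rz":0,"fingers":0.63},{"tx":-0.6,"ty":0,"tz":0,"rx":0,"ry":0,"rz":0,"fingers":0.63},{"tx":-0.8,"ty":0,"tz":0,"rx":0,"ry":0,"rz":0,"fingers":0.63},{"tx":-1.5,"ty":0,"tz":0,"rx":0,"ry":0,"rz":0,"fingers":0.63},{"tx":-2.5,"ty":0,"tz":0,"rx":0,"ry":0,"rz":0,"fingers":0.63},{"tx":-3,"ty":0,"tz":0,"rx":0,"ry":0,"rz":0,"fingers":0.63}]}}

```text
t: 11.57
eef_pos: [0.5942, 0.0204, 0.1848]
eef_rot: [0.108, 0.7, -0.109, 0.698]
force: [0.1, -0.4, -0.2]
width: 0.0539
```

{"fn": "carry_out", "kwargs": {"commands": [{"tx":-3,"ty":0,"tz":0,"rx":0,"ry":0,"rz":0,"fingers":0.63},{"tx":-3,"ty":0,"tz":0,"rx":0,"ry":0,"rz":0,"fingers":0.63},{"tx":-2,"ty":0,"tz":0,"rx":0,"ry":0,"rz":0,"fingers":0.63},{"tx":-1,"ty":0,"tz":0,"rx":0,"ry":0,"rz":0,"fingers":0.63},{"tx":0,"ty":0,"tz":0,"rx":0,"ry":0,"rz":0,"fingers":0.63},{"tx":0,"ty":0,"tz":0,"rx":0,"ry":0,"rz":0,"fingers":0.63},{"tx":0,"ty":0,"tz":0,"rx":0,"ry":0,"rz":0,"fingers":0.63}]}}

```text
t: 12.15
eef_pos: [0.5946, 0.0205, 0.2734]
eef_rot: [0.108, 0.7, -0.109, 0.698]
force: [0.3, 0.1, -0.4]
width: 0.0538
```

```bash
python3 - <<'E'
from h import *
o,_=report()
cv2.imwrite("pics/w10.png",capture("wrist")[:,:,::-1])
print("knob home at",proj("wrist",p2w((.02,-.044,.127)),o),"plate up corners",proj("wrist",[p2w(p) for p in((-.0529,-.035,.1167),(-.0311,-.035,.1133))],o),"down",proj("wrist",[p2w(p) for p in((-.0529,-.035,.101),(-.0311,-.035,.105))],o))
E
```

```text
t 12.15 panel xyz mm [-11.4 -65.7 273.4] F panel [ 0.23  0.16 -0.43] w 53.8
tool axes in panel:
 [[-0.003 -0.001 -1.   ]
 [-0.003  1.    -0.001]
 [ 1.     0.003 -0.003]]
knob home at [[356.7590995  153.74295708]] plate up corners [[276.2092478  141.36540678]
 [300.3088699  140.85648534]] down [[278.40626925 138.62780914]
 [300.87364976 139.40425204]]
```

View pics/w10.png

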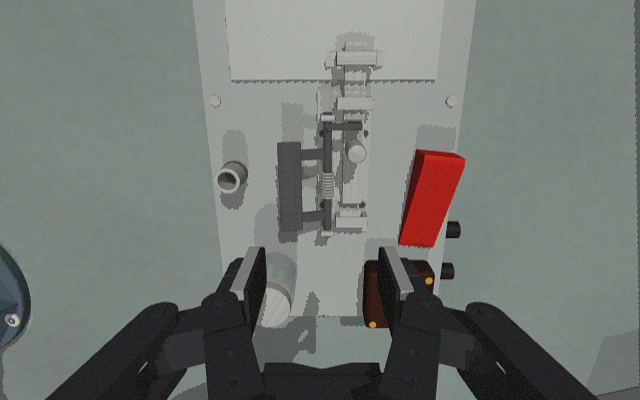

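```bash
python3 - <<'E'
import cv2
im=cv2.imread("pics/w10.png")
cv2.imwrite("pics/w10c.png",cv2.resize(im[40:250,210:410],None,fx=2.85,fy=2.85,interpolation=cv2.INTER_CUBIC))
from h import *
s=capture("top")[:,:,::-1]; a=cv2.imread("pics/top0.png")
cv2.imwrite("pics/t10.png",s)
d=cv2.absdiff(s,a).max(2)
for n,(x,y) in dict(tin=(183,253),windl=(185,180),flash=(460,182),mug=(455,258)).items(): print(n,d[y-25:y+25,x-25:x+25].mean())
cv2.imwrite("pics/t10c.png",cv2.resize(s[110:240,205:390],None,fx=4.3,fy=4.3))
E
```

```text
tin 10.8352
windl 6.8704
flash 6.2464
mug 13.6116
```

View pics/w10c.png

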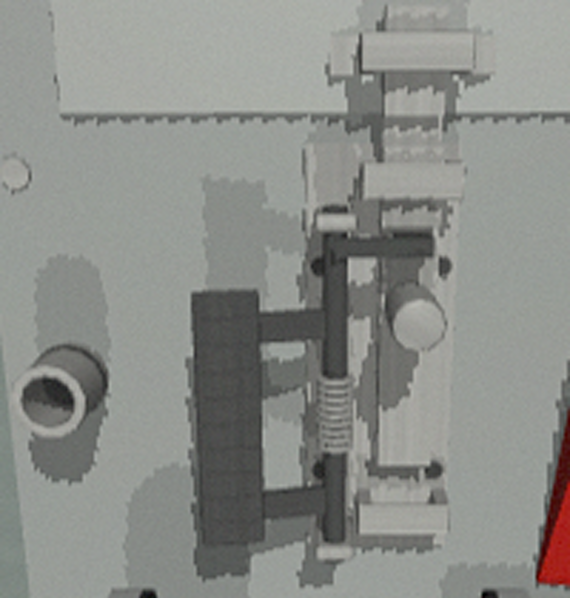

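View pics/t10.png

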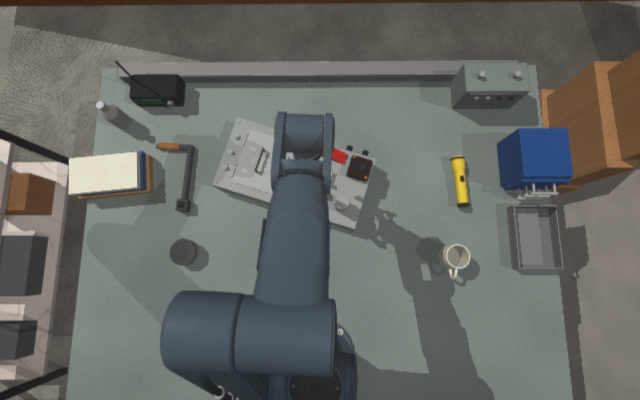

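The knob top is at (357,153), as predicted for home. The plate's far corners are at (277,142) and (301,141), which matches the "up" prediction. The bolt passes through the staple, the hatch is flush, and the loose things are where they were.

```bash
python3 - <<'E'
from workcell import *
print(job_done()); print(get_obs()["t"])
E
```

```text
the job is handed in; nothing more can be done
None
the job is handed in; nothing more can be done
```

I pushed the hatch shut, slid the bolt home with the thumb plate held down, and let the plate spring up. The job was handed in a little after 12 s of robot time. `job_done()` gives no verdict, so the result rests on my own checks.

- **Hatch:** I pressed it down with the shut fingers until it stopped firmly at 77.9 mm (78 expected), at about 16 N.
- **Bolt:** The front fingertip held the plate on its stop at about 23–25 N, rising to 34 N at the end. The rear finger pushed the knob until the bolt hit its stop, at about 52 N. I eased off the knob before lifting away.
- **Last checks:** In the wrist picture the knob is within 1 px of its home position, the plate matches its raised position and the bolt is through the staple. The hatch looks flush and the rocker looks untouched. By eye, none of the loose things had moved.

- **Camera disagreement:** The top and wrist cameras differed by about 3 mm on the panel's position; I worked from the wrist camera.
- **Discarded reading:** My first wrist picture was taken while the arm was still settling, which put one reading about 8 mm off, so I measured again.
- **Inconclusive check:** Comparing the first and last top pictures was not conclusive, because the arm and its shadow had moved.

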